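Load the photometer carriage and slide it home to the click

ROBOT

A 7-joint arm with a two-finger parallel gripper is mounted at the origin on the work surface. World frame = base frame: x ahead of the robot, y to its left, z up, the work surface at z = 0. Lengths are in m, angles in rad, forces in N, time in s.
With the tool pointing down it reaches from about 0.425 to 1.025 m from the base axis. Payload 9.4 kg.
Tool frame: the origin (TCP) lies midway between the tips of the shut fingers; the grasp point (between the pads) lies 19 mm behind it; z points along the fingers, y is the line along which they close (so a half turn about z gives the same grasp; the last joint's range is limited). The gripper opens to 93 mm and grips with 3 to 60 N. Pads are 15 mm wide; open, the fingers measure 128 mm over their backs; the gripper's body (75 mm by 188 mm) begins 65 mm behind the grasp point.
Start: joints at [1.083, 0.599, -0.003, 1.599, 0.002, 0.943, -0.08], TCP at [0.29, -0.665, 0.219] pointing down, gripper open.
Joint ranges: [-2.57, 2.57], [-0.35, 1.97], [-1.29, 1.29], [0.11, 2.56], [-1.05, 4.19], [0.11, 1.86], [-2.63, 2.63]. Speed limits (rad/s): [2.22, 2.22, 3.01, 3.01, 3.14, 3.14, 3.14].

INTERFACE

Orientations are given as a unit quaternion [w, x, y, z].
In Python, from bench import bot gives the robot as it stands. The module is installed in compiled form; this text tells all that it offers.
- The arm moves only by the tool send_rows, never from a script. Its argument "steps" is a list that holds one entry, the list of rows, each a list of 4 numbers: the shift along the world's x, y, z in mm, then the turn about the world's z in degrees. In form: [[[tx, ty, tz, turn], ...]]. A call has 1 to 8 rows; each row is the pose to reach, as a shift and turn from the pose commanded when the call began; what a row does not reach only later rows make up. A row lasts 1/12 s, in which the tool goes at most 41.7 mm and 7.16 degrees, less where a joint would pass 70% of its speed; a pose out of reach is approached as far as the arm can. A call with a gripper value outside its range is refused whole. "jaw" is the opening, from 0 (shut) to 1 (fully open), set as the call begins (left out, the last holds). The fingers move at their own pace and stop on an object; "grip_force" is the grip in N (left out, the last holds). Time passes only in rows, so rows that repeat a pose let the fingers close. It gives the time, the measured TCP pose, the force, the opening and the grip force at its end, in the units of the state.
- bot.get_state(): the state, without advancing time (a new reading comes with each control period).
- bot.camera(name): name is "scene" or "top"; returns (picture, depth): 480x640x3 uint8, red, green, blue; 480x640 float32, m along the optical axis (not along the pixel's ray), 0 where there is no reading.
- bot.camera_params(name): a dict with "fx", "fy", "cx", "cy" (pixels), "R" (3x3) and "t" (3): a world point X has camera coordinates R X + t. Camera axes: x right, y down, z forward; pixel columns grow to the right and rows downward; lengths in m; the calibration is good to about 2 mm. A picture is of the moment at which its call begins. camera_params takes no time and is no camera call.
- bot.job_done(): hands the job in; it is judged then, once.
The state is a dict: "clock": time; "qpos": joint angles; "joint_velocities": joint speeds; "joint_efforts": joint torques, N m; "tcp_pos": TCP position; "tcp_rot": TCP orientation; "wrist_force": force on the tool from outside, world axes, zero at the start; "torque": the same for the moment, N m; "opening": opening from 0.0 (shut) to 1.0 (fully open); "grip_force": force on a finger pad.
Only numpy, scipy, OpenCV 4.12 (cv2) and the standard library are available. Lean on these libraries where they do the work, as an engineer would, in place of code of your own. Each camera call takes 0.05 s, during which the arm holds its last target. There are 200 camera calls.

TASK

Two brass sleeves stand on the bench: fit the one whose bore goes over the pin of the photometer's carriage, pushed fully down onto the carriage and let go, and leave the other sleeve standing on the bench and the bottles and beaker where they are. Then take the red handle and slide the carriage along its rail towards the lamp until you feel its ball click into the notch, without leaving it short or beyond. Finish still holding the handle there, with the carriage at rest: do not let go.

Things in the scene. Friction and masses are not known exactly. Their poses are not given: they have to be found in the camera images.
- wide_sleeve: brass sleeve (plain tube) standing upright, outer diameter 36 mm, height 36 mm, bore 24 mm, 40 to 85 g; origin at the centre of its underside. It goes over the 20 mm pin with 2 mm clearance all round
- narrow_sleeve: brass sleeve of the same outside size and colour, but thick-walled: bore 14 mm, about 90 g; origin at the centre of its underside. It does not go over the pin
- photometer: fixed bench instrument, 310 mm along its y axis; origin under the middle of its rail, on the bench. The rail runs along its y axis, 64 mm wide. A white lamp housing 92 mm high with a round amber window stands beyond the rail, 70 to 145 mm to +x and 30 to 100 mm along +y; a grey box 51 mm high stands beside it
- carriage: dark steel plate riding on the rail, 66 mm wide, 150 mm long, 12 mm thick; origin at the middle of its underside, 24 mm over the bench, axes as the photometer's. Slides along the photometer's y from -70 to +70 mm, dragging with about 3 N; starts at -70 to -35. The notch lies somewhere from +5 to +35 mm, different each time; the rail goes on beyond it
- pin_foot (a point): foot of the steel pin, on the carriage's top face, on the pin's axis; its z axis points up the pin and it moves with the carriage. Pin 20 mm in diameter, 45 mm high, the top 9 mm tapered to 10 mm. A sleeve that is fully down has its underside here
- handle (a point): foot of the red handle, a block on the carriage 90 mm behind the pin (towards the photometer's -y): 16 mm wide across the rail, 28 mm along it, 36 mm high; the point is the centre of its underside, on the carriage's top face 36 mm over the bench; axes as the photometer's. Grip it across the rail from above
- detent (a joint): position of the sprung ball hidden under the carriage's middle, in m: about 0.0004 while it rides on the flat strip, 0.0027 when it has dropped into the notch; above 0.0014 it is within 2 mm of the notch's middle. Over the last 4 mm the drag eases to nothing; past the middle the notch is a firm stop up to about 10 N, beyond which the ball jumps out and the drag is as before
- amber_bottle: amber reagent bottle with black cap, diameter 68 mm, 130 mm high; origin at the centre of its underside
- beaker: open glass beaker, diameter 64 mm, 80 mm high; origin at the centre of its underside
- wash_bottle: white plastic bottle, diameter 60 mm, 140 mm high; origin at the centre of its underside
Mind the look-alikes: they are no part of the job. What is shaped like the wide_sleeve but turquoise is not meant.

How it is judged:
On the way, in this order (a step that is already met when the one before it is completed fails the run):
1. the wide sleeve is fully down on the pin and let go (horizontal distance between wide_sleeve and pin_foot below 0.005 m and z of wide_sleeve in the frame of pin_foot between -0.003 and 0.003 m and angle between wide_sleeve's own z axis and vertical below 0.1 rad and contact force between the fingers and wide_sleeve below 0.1 N), for 0.2 s.
2. with the sleeve on it, the carriage is slid until the ball drops into the notch (horizontal distance between wide_sleeve and pin_foot below 0.005 m and z of wide_sleeve in the frame of pin_foot between -0.003 and 0.003 m and angle between wide_sleeve's own z axis and vertical below 0.1 rad and value of joint detent above 0.0014 m), for 0.2 s.
At the end, for the whole second after the job is handed in: Wide sleeve upright on the pin, underside within 3 mm of the carriage; ball in the notch (detent above 0.0014 m: within 2 mm of its middle); carriage still; fingers on the handle with over 2 N and off the sleeve; narrow sleeve and the three vessels upright on the bench (all of step 2 and contact force between the fingers and carriage above 2 N and distance between the grasp point and handle below 0.045 m and contact force between the fingers and wide_sleeve below 0.1 N and linear speed of carriage below 0.01 m/s and angle between narrow_sleeve's own z axis and vertical below 0.1 rad and height (world z) of narrow_sleeve below 0.005 m and angle between each of amber_bottle, beaker, wash_bottle's own z axis and vertical below 0.15 rad); the arm keeps its last pose, push and grip.
It fails at once if a bottle or the beaker is pushed more than 30 mm or tipped (distance of any of amber_bottle, beaker, wash_bottle from where it was at the start of the episode above 0.03 m or angle between any of amber_bottle, beaker, wash_bottle's own z axis and vertical above 0.4 rad).
It also fails if it takes over 45 s, if anything falls off the work surface, if the arm or the gripper's body presses on something with over 40 N, if the wrist force passes 120 N, or if a joint passes its speed limit or range.

## Working session

There is one attempt and no reset: what is moved stays moved. The work goes in short steps, Python scripts to look and compute and a tool call to move; the robot and the scene stay as the last step left them, time stands still between calls to the robot, and variables do not carry over. Pictures are saved under pics/ and viewed, at most 10 in all, crops included, and the job is handed in when it is done.

Besides the shell and the picture viewer there is one more tool, called after "Call:" in YAML: its name, and indented under it one key for each argument. send_rows: Moves the arm, as the interface text tells. Its arguments: {"type":"object","properties":{"steps":{"type":"array","items":{"type":"array","items":{"type":"array","items":{"type":"number"}}}},"jaw":{"type":"number"},"grip_force":{"type":"number"}},"required":["steps"]}

```bash
mkdir -p pics; cat > h.py <<'E'
import numpy as np, cv2
from bench import bot
def grab(n):
    rgb,d=bot.camera(n); p=bot.camera_params(n); np.savez(f'{n}.npz',rgb=rgb,d=d,**{k:p[k] for k in p}); return rgb,d,p
def load(n):
    z=np.load(f'{n}.npz'); return z['rgb'],z['d'],z
def world(d,p):
    v,u=np.mgrid[:480,:640]; c=np.stack([(u-p['cx'])/p['fx']*d,(v-p['cy'])/p['fy']*d,d],-1)
    return (c-np.array(p['t']))@np.array(p['R'])
def onz(u,v,z,p):
    R=np.array(p['R']);C=-R.T@np.array(p['t']);r=R.T@np.array([(u-p['cx'])/p['fx'],(v-p['cy'])/p['fy'],1]);return C+r*(z-C[2])/r[2]
E
python3 - <<'E'
from h import *
for n in('top','scene'):
    r,d,p=grab(n); cv2.imwrite(f'pics/{n}0.png',r[:,:,::-1]); print(n,-np.array(p['R']).T@np.array(p['t']),np.array(p['R']).round(2).tolist(),p['fx'])
print(bot.get_state())
E
```

```text
top [0.39550929 0.0209055  1.18166563] [[-0.01, -1.0, 0.0], [-0.99, 0.01, -0.15], [0.15, -0.0, -0.99]] 474.76487719996805
scene [ 1.35234661 -0.19960704  0.75364018] [[0.26, 0.97, -0.0], [0.62, -0.17, -0.77], [-0.74, 0.2, -0.64]] 539.0666179972553
{'clock': 0.1, 'qpos': array([ 1.08329364,  0.60008362, -0.00252516,  1.6000613 ,  0.00180639,
        0.94289893, -0.07980806]), 'joint_velocities': array([ 0.00013357, -0.00247698,  0.00110642, -0.00075166, -0.00018278,
        0.00124285, -0.00152639]), 'joint_efforts': array([ 4.08272812e-03, -7.66557097e+01,  1.50126804e+00, -2.52938068e+01,
       -5.24047203e-02,  1.35928311e-02,  9.08754851e-05]), 'tcp_pos': array([ 0.28932093, -0.66428184,  0.2178147 ]), 'tcp_rot': array([-6.90383279e-04,  9.78974953e-01,  2.03979206e-01, -2.20319585e-04]), 'wrist_force': array([-0.52179034, -0.52655972,  0.04394956]), 'torque': array([-0.00814493,  0.05008186, -0.01353131]), 'grip_force': 0.0, 'opening': 0.9992566656996179}
```

View pics/top0.png

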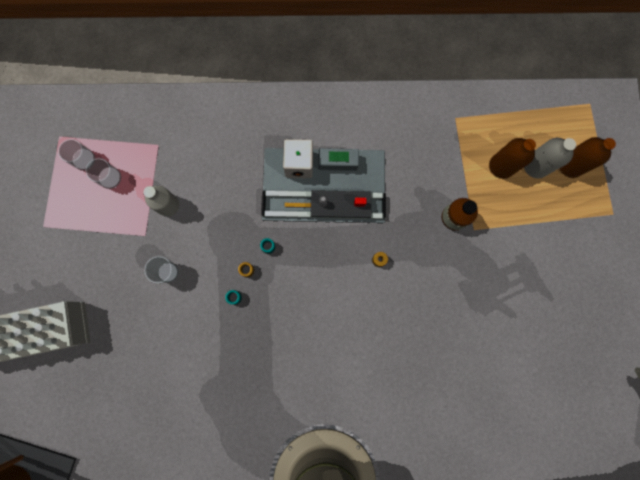

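View pics/scene0.png

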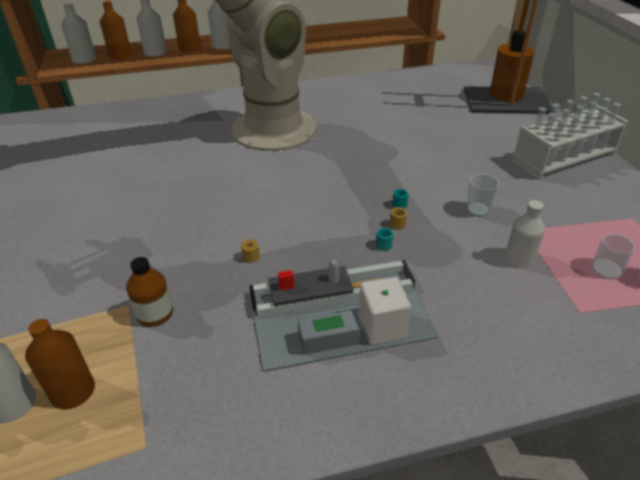

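The top view shows brass sleeves at about (246,269) and (381,260), and turquoise look-alikes at (268,246) and (234,298). The pin is at (323,203) and the red handle at (361,202). The brass sleeve at (246,269) seems to have the bigger bore, which I'll check in an enlarged crop along with measurements.

```bash
python3 - <<'E'
from h import *
r,d,p=load('top'); W=world(d,p)
c=lambda u,v,s:cv2.resize(r[v-s:v+s,u-s:u+s,::-1],(400,400),interpolation=cv2.INTER_CUBIC)
cv2.imwrite('pics/crop1.png',np.hstack([c(246,269,20),c(381,260,20)]))
cv2.imwrite('pics/crop2.png',cv2.resize(r[180:230,255:395,::-1],(800,286),interpolation=cv2.INTER_CUBIC))
hsv=cv2.cvtColor(r,cv2.COLOR_RGB2HSV)
for n,(u,v) in dict(A=(246,269),B=(381,260)).items():
    m=np.zeros((480,640),bool); m[v-16:v+17,u-16:u+17]=1
    pts=W[m&(abs(W[...,2]-.036)<.005)]; 
    (cx,cy),rad=cv2.minEnclosingCircle(pts[:,:2].astype(np.float32)*1000); print(n,len(pts),np.median(pts,0),cx,cy,rad)
    print(d[v-9:v+10:1,u].round(3))
# handle: red
m=(hsv[...,0]<8)&(hsv[...,1]>150)&(hsv[...,2]>100); m[:180]=0;m[225:]=0;m[:,:340]=0;m[:,380:]=0
P=W[m]; T=P[P[:,2]>.064]; print('handle',len(T),T.mean(0),T.min(0),T.max(0),cv2.minAreaRect((T[:,:2]*1000).astype(np.float32)))
# pin
Q=W[190:215,310:336].reshape(-1,3); Q=Q[Q[:,2]>.05]; print('pin',len(Q),Q.mean(0),Q[Q[:,2]>.076].mean(0),Q.min(0),Q.max(0))
# carriage
Q=W[185:225,300:380].reshape(-1,3); Q=Q[abs(Q[:,2]-.036)<.005]; print('carr',len(Q),cv2.minAreaRect((Q[:,:2]*1000).astype(np.float32)),np.median(Q[:,2]))
# bench-height, rail
print('bench',np.median(W[300:350,300:350,2]))
Q=W[130:180,270:320].reshape(-1,3); Q=Q[Q[:,2]>.085]; print('lamp',cv2.minAreaRect((Q[:,:2]*1000).astype(np.float32)))
E
```

```text
A 95 [0.49517246 0.18619711 0.03456493] 494.62335205078125 186.35545349121094 18.066072463989258
[1.185 1.189 1.149 1.15  1.151 1.173 1.187 1.186 1.184 1.183 1.181 1.185
 1.185 1.184 1.144 1.149 1.143 1.172 1.182]
B 137 [ 0.51558414 -0.14111481  0.0341573 ] 516.1385498046875 -141.5806121826172 17.871450424194336
[1.193 1.155 1.154 1.154 1.155 1.157 1.172 1.178 1.187 1.187 1.186 1.153
 1.15  1.153 1.152 1.155 1.187 1.185 1.186]
handle 66 [ 0.64914773 -0.0913089   0.0873631 ] [ 0.39550929 -0.1055788   0.06577016] [0.66044423 0.0209055  1.18166563] ((526.6705322265625, -44.09764862060547), (26.48424530029297, 291.5703430175781), 68.82722473144531)
pin 68 [ 0.64639259 -0.00247813  0.10447927] [ 0.63683309 -0.00175134  0.15719065] [ 0.39550929 -0.01197668  0.05072957] [0.66551333 0.0209055  1.18166563]
carr 1317 ((655.049560546875, -47.71110534667969), (147.93304443359375, 67.28044128417969), 87.97467041015625) 0.03472883127474185
bench -0.0010876164438569256
lamp ((598.0187377929688, 55.51445007324219), (69.9053726196289, 404.9007873535156), 89.9027328491211)
```

View pics/crop1.png

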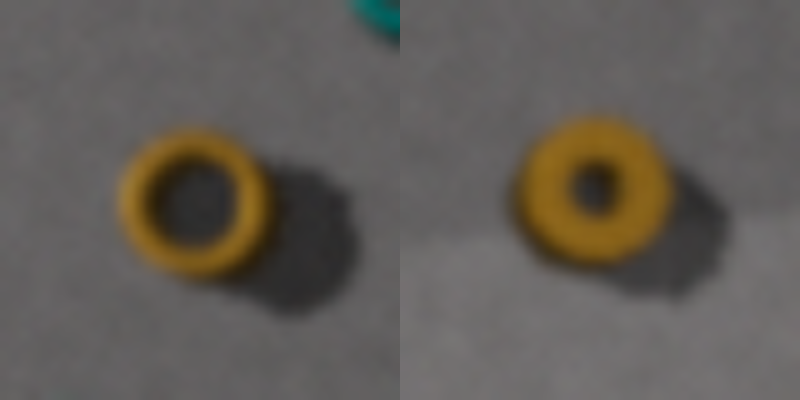

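View pics/crop2.png

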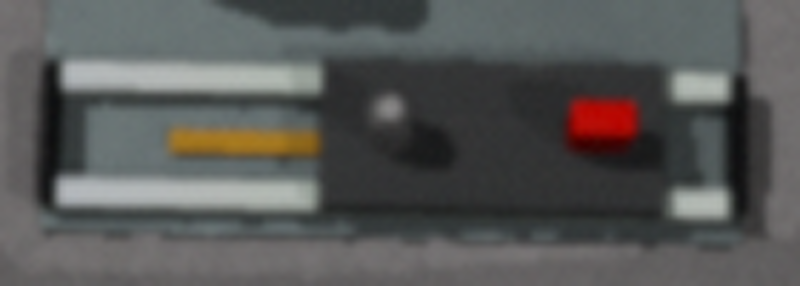

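The crop confirms it: the brass sleeve at top (245,269) has a thin wall and large bore, so it is wide_sleeve. The one at (381,260) is thick-walled, so narrow_sleeve. In crop2 the pin tip is at about (389,107), which is top pixel (323.0,198.3), and the handle's top face is near (603,118). Next I refine the positions.

```bash
python3 - <<'E'
from h import *
r,d,p=load('top'); W=world(d,p)
print('pin',onz(323.0,198.3,.081,p),'A',onz(245.0,268.8,.036,p))
hsv=cv2.cvtColor(r,cv2.COLOR_RGB2HSV)
m=(hsv[...,0]<8)&(hsv[...,1]>150)&(hsv[...,2]>100)&(d>0); m[:180]=0;m[225:]=0;m[:,:340]=0;m[:,380:]=0
T=W[m&(W[...,2]>.064)]; print('handle',len(T),cv2.minAreaRect((T[:,:2]*1000).astype(np.float32)),T[:,2].mean())
Q=W[190:215,310:336].reshape(-1,3); Q=Q[(Q[:,2]>.06)&(Q[:,2]<.1)]; print('pin',len(Q),Q.mean(0),cv2.minEnclosingCircle((Q[:,:2]*1000).astype(np.float32)),Q[:,2].max())
Q=W[130:180,270:320].reshape(-1,3); Q=Q[(Q[:,2]>.085)&(Q[:,2]<.1)]; print('lamp',cv2.minAreaRect((Q[:,:2]*1000).astype(np.float32)))
r,d,p=load('scene'); W=world(d,p)
hsv=cv2.cvtColor(r,cv2.COLOR_RGB2HSV)
m=(hsv[...,0]<8)&(hsv[...,1]>150)&(d>0)&(W[...,2]>.066)&(W[...,2]<.08); m[:,330:]=0
T=W[m];print('S handle',len(T),cv2.minAreaRect((T[:,:2]*1000).astype(np.float32)))
Q=W[205:232,385:412].reshape(-1,3);Q=Q[abs(Q[:,2]-.036)<.004];print('S A',len(Q),cv2.minEnclosingCircle((Q[:,:2]*1000).astype(np.float32)))
Q=W[255:285,325:345].reshape(-1,3);Q=Q[(Q[:,2]>.05)&(Q[:,2]<.1)];print('S pin',len(Q),Q.mean(0),Q.min(0),Q.max(0))
E
```

```text
pin [ 0.6570318  -0.00429111  0.081     ] A [0.49550108 0.18573466 0.036     ]
handle 65 ((653.0985107421875, -93.10850524902344), (24.438121795654297, 13.694229125976562), 86.88518524169922) 0.07052767444333859
pin 59 [ 0.65461741 -0.00309249  0.07386369] ((655.9188232421875, -3.6022324562072754), 9.766608238220215) 0.08158799132972099
lamp ((763.6986694335938, 55.43284606933594), (69.68717956542969, 73.3731918334961), 89.32598114013672)
S handle 102 ((658.5570678710938, -95.1521224975586), (27.288976669311523, 16.809614181518555), 78.48995971679688)
S A 111 ((519.736572265625, 171.0111541748047), 43.03598403930664)
S pin 156 [ 0.6652778  -0.00667575  0.06797989] [ 0.65336482 -0.01486681  0.05000974] [0.67213873 0.00452313 0.08230428]
```

Call:
send_rows:
  steps:
    - [[30, 40, 0, 7], [60, 80, 0, 14], [90, 120, 0, 21], [120, 160, 0, 28], [150, 200, 0, 35], [170, 235, 0, 42], [190, 270, 0, 49], [205, 305, 0, 56]]
  jaw: 0.6
  grip_force: 15

```text
clock: 0.77
tcp_pos: [0.4795, -0.3889, 0.2185]
tcp_rot: [0.0, 0.767, 0.642, 0.0]
wrist_force: [-0.2, 0.9, -0.1]
opening: 0.602
grip_force: 0.0
```

Call:
send_rows:
  steps:
    - [[0, 40, 0, 4], [0, 80, 0, 8], [0, 120, 0, 8], [0, 160, 0, 8], [0, 200, 0, 8], [0, 240, 0, 8], [0, 280, 0, 8], [0, 320, 0, 8]]

```text
clock: 1.43
tcp_pos: [0.4779, -0.069, 0.2186]
tcp_rot: [0.0, 0.722, 0.692, -0.0]
wrist_force: [1.2, -0.2, 0.2]
opening: 0.597
grip_force: 0.0
```

Call:
send_rows:
  steps:
    - [[0, 40, 0, 0], [0, 80, 0, 0], [0, 120, 0, 0], [0, 160, 0, 0], [0, 200, 0, 0], [0, 220, 0, 0], [0, 220, 0, 0], [0, 220, 0, 0]]

```text
clock: 2.1
tcp_pos: [0.478, 0.1503, 0.2183]
tcp_rot: [-0.0, 0.721, 0.693, -0.0]
wrist_force: [0.4, -0.7, -0.8]
opening: 0.601
grip_force: 0.0
```

Call:
send_rows:
  steps:
    - [[17.5, 35.5, -40, 0], [17.5, 35.5, -80, 0], [17.5, 35.5, -120, 0], [17.5, 35.5, -150, 0], [17.5, 35.5, -150, 0], [17.5, 35.5, -150, 0]]

```text
clock: 2.6
tcp_pos: [0.4948, 0.1829, 0.0675]
tcp_rot: [-0.0, 0.722, 0.691, -0.003]
wrist_force: [-0.7, -0.2, 0.3]
opening: 0.604
grip_force: 0.0
```

```bash
python3 - <<'E'
from h import *
r,d,p=grab('top');s,_,q=grab('scene'); c=lambda r,u,v,s:cv2.resize(r[v-s:v+s,u-s:u+s,::-1],(400,400),interpolation=cv2.INTER_CUBIC)
cv2.imwrite('pics/c3.png',np.hstack([c(r,246,269,40),c(s,398,215,40)]));print(bot.get_state()['tcp_pos'])
E
```

```text
[0.49677533 0.18413155 0.07031581]
```

View pics/c3.png

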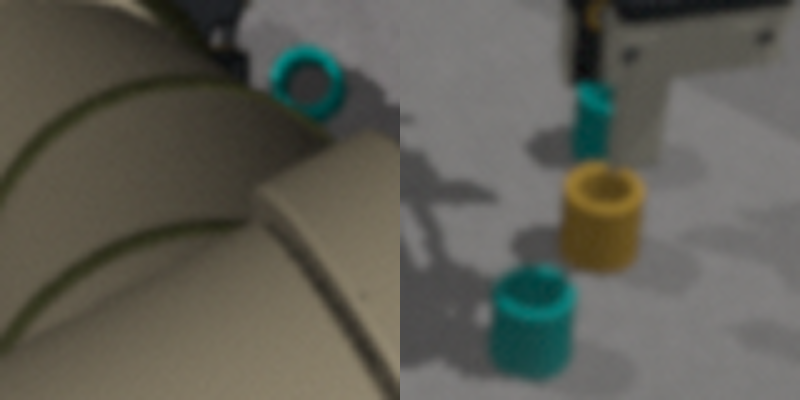

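The scene half shows the gripper still above the wide sleeve, whose rim centre is at crop (604,185), or scene (398.4,211.6). The near fingertip is at about scene (405,208). I'll check both against the calibration.

```bash
python3 - <<'E'
from h import *
r,d,p=load('scene')
print('A',onz(398.4,211.6,.036,p),'pin top',onz(334.5,263,.081,p))
pr=lambda X:(lambda c:(c[0]/c[2]*p['fx']+p['cx'],c[1]/c[2]*p['fy']+p['cy']))(p['R']@np.array(X)+p['t'])
t=bot.get_state()['tcp_pos'];print(t)
for dx in(.028,.046):
  for dy in(-.0075,.0075):print(dx,dy,pr(t+[dx,dy,0]))
for z in (0,.036): print(pr([.4955,.1857,z]))
E
```

```text
A [0.49802691 0.18528584 0.036     ] pin top [ 0.66454596 -0.00495445  0.081     ]
[0.49677533 0.18413155 0.07031581]
0.028 -0.0075 (np.float64(400.39331503416), np.float64(206.85601922192137))
0.028 0.0075 (np.float64(407.1252319562669), np.float64(205.72451299451896))
0.046 -0.0075 (np.float64(403.5138906414311), np.float64(211.96369927300597))
0.046 0.0075 (np.float64(410.3182824483181), np.float64(210.8051683094695))
(np.float64(396.8423644630791), np.float64(223.73983657984687))
(np.float64(398.1663878649098), np.float64(210.8809584109488))
```

Call:
send_rows:
  steps:
    - [[0, 0, -30, 0], [0, 0, -50, 0], [0, 0, -62, 0], [0, 0, -62, 0], [0, 0, -62, 0]]

```text
clock: 3.12
tcp_pos: [0.497, 0.1848, 0.0085]
tcp_rot: [0.001, 0.722, 0.692, 0.001]
wrist_force: [0.5, 0.3, -0.1]
opening: 0.603
grip_force: 0.0
```

Call:
send_rows:
  steps:
    - [[0, 0, 0, 0], [0, 0, 0, 0], [0, 0, 0, 0], [0, 0, 0, 0], [0, 0, 0, 0], [0, 0, 0, 0]]
  jaw: 0.2
  grip_force: 15

```text
clock: 3.62
tcp_pos: [0.4966, 0.1849, 0.0076]
tcp_rot: [0.0, 0.722, 0.692, 0.001]
wrist_force: [-0.3, -1.1, 9.4]
opening: 0.375
grip_force: 15.0
```

Call:
send_rows:
  steps:
    - [[0, 0, 10, 0], [0, 0, 40, 0], [0, 0, 75, 0], [0, 0, 100, 0], [20, -30, 100, 0], [50, -65, 100, 0], [80, -100, 100, 0], [105, -130, 100, 0]]

```text
clock: 4.28
tcp_pos: [0.5978, 0.0581, 0.1079]
tcp_rot: [0.0, 0.722, 0.692, 0.0]
wrist_force: [0.2, 0.9, -1.2]
opening: 0.372
grip_force: 15.0
```

Call:
send_rows:
  steps:
    - [[25, -30, 0, 0], [45, -50, 0, 0], [56, -59.5, 0, 0], [56, -59.5, 0, 0], [56, -59.5, 0, 0], [56, -59.5, 0, 0]]

```text
clock: 4.78
tcp_pos: [0.6518, 0.0013, 0.1068]
tcp_rot: [-0.001, 0.722, 0.692, -0.0]
wrist_force: [0.0, 0.1, -0.3]
opening: 0.374
grip_force: 15.0
```

```bash
python3 - <<'E'
from h import *
r,d,p=grab('top');s,_,q=grab('scene'); c=lambda r,u,v,s:cv2.resize(r[v-s:v+s,u-s:u+s,::-1],(400,400),interpolation=cv2.INTER_CUBIC)
cv2.imwrite('pics/c4.png',np.hstack([c(r,323,200,50),c(s,335,250,40)]));st=bot.get_state();print(st['tcp_pos'],st['wrist_force'],st['opening'])
E
```

```text
[0.65190002 0.00169935 0.10695271] [-0.73592926 -0.05283756 -0.91213856] 0.37334631764498083
```

View pics/c4.png

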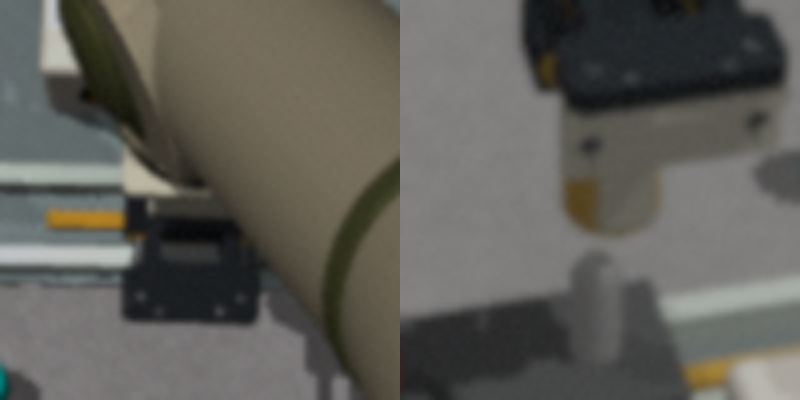

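The scene crop shows the sleeve hanging over the pin. Its underside spans crop x 563–662 with its lowest point at y≈236, and the pin spans 570–625 with its top at y≈255. The sleeve is still about 3 px to the right, as the measured TCP shortfall predicts, so I move it by the remainder and recheck.

Call:
send_rows:
  steps:
    - [[6, -6.3, 0, 0], [6, -6.3, 0, 0], [6, -6.3, 0, 0], [6, -6.3, 0, 0]]

```text
clock: 5.22
tcp_pos: [0.6589, -0.0061, 0.1066]
tcp_rot: [-0.0, 0.722, 0.692, -0.0]
wrist_force: [0.2, -0.1, -1.2]
opening: 0.373
grip_force: 15.0
```

```bash
python3 - <<'E'
from h import *
s,d,p=grab('scene')
cv2.imwrite('pics/c5.png',cv2.resize(s[225:285,295:375,::-1],(800,600),interpolation=cv2.INTER_CUBIC));st=bot.get_state();t=st['tcp_pos'];print(t,st['wrist_force'])
pr=lambda X:(lambda c:np.array([c[0]/c[2]*p['fx']+p['cx']-295,c[1]/c[2]*p['fy']+p['cy']-225])*10+4.5)(p['R']@np.array(X)+p['t'])
zb=t[2]-.0076
th=np.linspace(0,6.28,100);E=np.array([pr([t[0]+.018*np.cos(a),t[1]+.0008+.018*np.sin(a),zb]) for a in th]);print('sleeve bottom l,r,low',E[:,0].min(),E[:,0].max(),E[:,1].max())
for c in([.6567,-.0038],[.6595,-.0045],[.6567,0]):
  for z,rr in((.072,.01),(.081,.005),(.036,.01)):
    E=np.array([pr([c[0]+rr*np.cos(a),c[1]+rr*np.sin(a),z]) for a in th]);print(c,z,E.min(0),E.max(0))
E
```

```text
[ 0.65876028 -0.00606543  0.10657319] [ 0.29332258  0.30046004 -0.43522828]
sleeve bottom l,r,low 290.08984427615485 489.6626011202967 358.9971394962937
[0.6567, -0.0038] 0.072 [339.50386199 353.71731553] [448.23480122 428.46729378]
[0.6567, -0.0038] 0.081 [366.78453296 336.34475593] [421.46462051 373.65689694]
[0.6567, -0.0038] 0.036 [339.73904107 492.91992126] [445.99957542 568.08311124]
[0.6595, -0.0045] 0.072 [339.76678255 364.36210186] [448.74162727 439.44753454]
[0.6595, -0.0045] 0.081 [367.11050797 347.05403731] [421.91396545 384.5345976 ]
[0.6595, -0.0045] 0.036 [339.99649235 503.62682242] [446.48996299 579.11963417]
[0.6567, 0] 0.072 [359.44404322 350.08589432] [468.10233306 424.72266413]
[0.6567, 0] 0.081 [386.82165332 332.6911936 ] [441.46499466 369.94649437]
[0.6567, 0] 0.036 [359.22651474 489.26895928] [465.41766248 564.32092654]
```

View pics/c5.png

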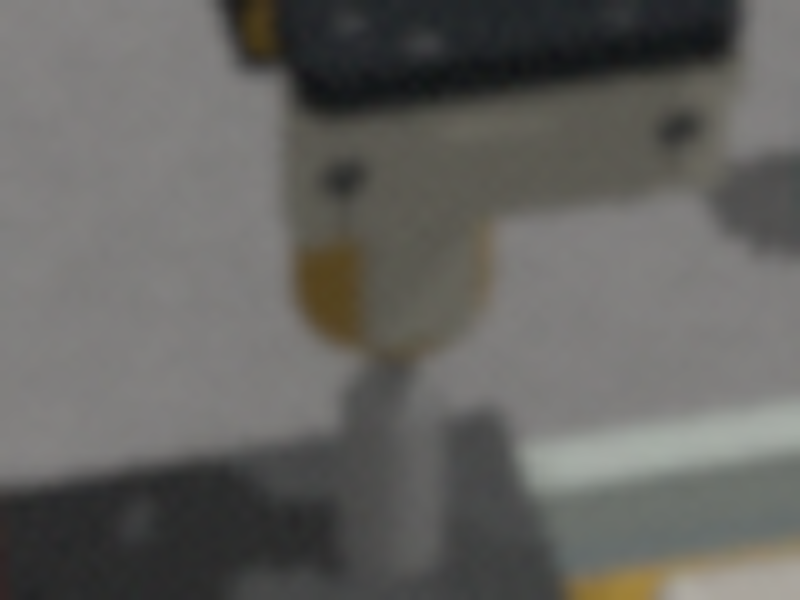

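The crop shows the sleeve (x 295–492, centre 393.5) lined up with the pin (340–446, centre 393), and the vertical positions also match the calibration. I lower it and watch the force.

Call:
send_rows:
  steps:
    - [[0, 0, -12, 0], [0, 0, -20, 0], [0, 0, -26, 0], [0, 0, -32, 0], [0, 0, -36, 0], [0, 0, -36, 0]]

```text
clock: 5.77
tcp_pos: [0.6583, -0.0062, 0.0693]
tcp_rot: [-0.001, 0.722, 0.692, -0.001]
wrist_force: [0.1, -0.1, -0.1]
opening: 0.371
grip_force: 15.0
```

Nothing is resisting and the underside is at about 62 mm, already below the pin's taper.

Call:
send_rows:
  steps:
    - [[0, 0, -10, 0], [0, 0, -18, 0], [0, 0, -22, 0], [0, 0, -25, 0], [0, 0, -26, 0], [0, 0, -26, 0]]

```text
clock: 6.27
tcp_pos: [0.6588, -0.0062, 0.0443]
tcp_rot: [-0.0, 0.722, 0.692, -0.0]
wrist_force: [0.5, -0.2, 0.7]
opening: 0.371
grip_force: 15.0
```

Call:
send_rows:
  steps:
    - [[0, 0, -1, 0], [0, 0, -1, 0]]

```text
clock: 6.43
tcp_pos: [0.659, -0.0062, 0.0438]
tcp_rot: [0.0, 0.722, 0.692, 0.0]
wrist_force: [0.7, -0.0, -0.0]
opening: 0.371
grip_force: 15.0
```

Call:
send_rows:
  steps:
    - [[0, 0, 0, 0], [0, 0, 0, 0], [0, 0, 0, 0], [0, 0, 0, 0]]
  jaw: 0.6

```text
clock: 6.77
tcp_pos: [0.659, -0.0063, 0.0438]
tcp_rot: [0.0, 0.722, 0.692, 0.0]
wrist_force: [0.3, -0.8, 0.3]
opening: 0.582
grip_force: 0.0
```

Call:
send_rows:
  steps:
    - [[0, 0, 10, 0], [0, 0, 30, 0], [0, 0, 60, 0], [0, 0, 80, 0], [0, -20, 80, 0], [-2, -50, 80, 0], [-3, -80, 80, 0], [-3, -80, 80, 0]]

```text
clock: 7.43
tcp_pos: [0.6553, -0.0943, 0.1242]
tcp_rot: [0.002, 0.725, 0.689, -0.002]
wrist_force: [-0.0, -2.1, -0.8]
opening: 0.597
grip_force: 0.0
```

```bash
python3 - <<'E'
from h import *
s,d,p=grab('scene');W=world(d,p)
cv2.imwrite('pics/c6.png',cv2.resize(s[225:315,255:375,::-1],(800,600),interpolation=cv2.INTER_CUBIC));st=bot.get_state();print(st['tcp_pos'],st['wrist_force'],st['opening'])
h=cv2.cvtColor(s,cv2.COLOR_RGB2HSV);m=(h[...,0]>12)&(h[...,0]<28)&(h[...,1]>120)&(d>0);m[:240]=0;m[285:]=0;m[:,:310]=0;m[:,360:]=0
P=W[m];print(len(P),np.percentile(P[:,2],[2,50,98]))
E
```

```text
[ 0.65551471 -0.09089718  0.12423552] [-0.34199834  0.22382969 -1.24966878] 0.5988124950697742
321 [0.01196356 0.05892131 0.07357049]
```

View pics/c6.png

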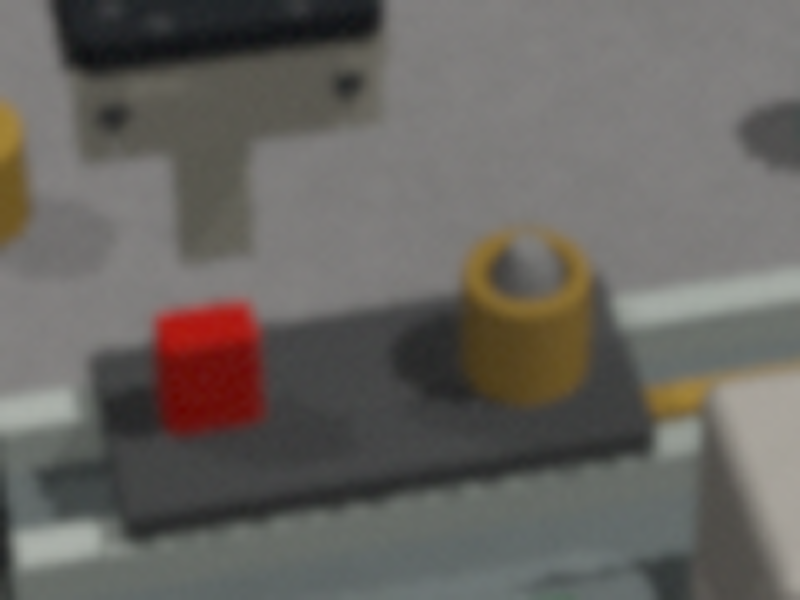

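The sleeve is seated on the carriage at crop (527,330) with the pin tip showing through. The handle is at crop (210,370) and the gripper is above it. Next I go down and grip the handle.

Call:
send_rows:
  steps:
    - [[-0.5, -3, -30, 0], [-0.5, -3, -60, 0], [-0.5, -3, -75, 0], [-0.5, -3, -82, 0], [-0.5, -3, -82, 0], [-0.5, -3, -82, 0]]

```text
clock: 7.98
tcp_pos: [0.6559, -0.0883, 0.0423]
tcp_rot: [0.0, 0.722, 0.692, 0.0]
wrist_force: [-0.1, 1.0, -0.5]
opening: 0.599
grip_force: 0.0
```

Call:
send_rows:
  steps:
    - [[0, 0, 0, 0], [0, 0, 0, 0], [0, 0, 0, 0], [0, 0, 0, 0], [0, 0, 0, 0], [0, 0, 0, 0], [0, 0, 0, 0], [0, 0, 0, 0]]
  jaw: 0.0
  grip_force: 25

```text
clock: 8.65
tcp_pos: [0.6565, -0.0893, 0.0419]
tcp_rot: [0.001, 0.722, 0.692, 0.001]
wrist_force: [3.5, -0.7, 0.0]
opening: 0.17
grip_force: 25.0
```

Call:
send_rows:
  steps:
    - [[0.1, 3, 0, 0], [0.3, 8, 0, 0], [0.5, 14, 0, 0], [0.7, 20, 0, 0], [1.0, 26, 0, 0], [1.2, 32, 0, 0], [1.4, 37, 0, 0], [1.5, 40, 0, 0]]

```text
clock: 9.32
tcp_pos: [0.6578, -0.05, 0.0419]
tcp_rot: [0.001, 0.722, 0.692, 0.0]
wrist_force: [3.8, -4.0, -0.1]
opening: 0.173
grip_force: 25.0
```

Call:
send_rows:
  steps:
    - [[0, 1, 0, 0], [0.1, 2, 0, 0], [0.1, 3, 0, 0]]

```text
clock: 9.57
tcp_pos: [0.6578, -0.0473, 0.0419]
tcp_rot: [0.001, 0.722, 0.692, 0.0]
wrist_force: [3.6, -3.5, 0.7]
opening: 0.174
grip_force: 25.0
```

Call:
send_rows:
  steps:
    - [[0, 1, 0, 0], [0.1, 2, 0, 0], [0.1, 3, 0, 0]]

```text
clock: 9.82
tcp_pos: [0.6579, -0.0445, 0.0419]
tcp_rot: [0.001, 0.722, 0.691, 0.0]
wrist_force: [4.2, -3.1, -0.2]
opening: 0.173
grip_force: 25.0
```

Call:
send_rows:
  steps:
    - [[0, 1, 0, 0], [0.1, 2, 0, 0], [0.1, 3, 0, 0]]

```text
clock: 10.07
tcp_pos: [0.658, -0.0412, 0.0419]
tcp_rot: [0.001, 0.722, 0.692, 0.0]
wrist_force: [4.7, -3.1, -0.8]
opening: 0.169
grip_force: 25.0
```

Call:
send_rows:
  steps:
    - [[0.1, 1, 0, 0], [0.2, 2, 0, 0], [0.2, 3, 0, 0]]

```text
clock: 10.32
tcp_pos: [0.6581, -0.0374, 0.0419]
tcp_rot: [0.001, 0.722, 0.692, 0.0]
wrist_force: [4.7, -4.2, 1.2]
opening: 0.171
grip_force: 25.0
```

Call:
send_rows:
  steps:
    - [[0.1, 1, 0, 0], [0.2, 2, 0, 0], [0.2, 3, 0, 0]]

```text
clock: 10.57
tcp_pos: [0.6582, -0.037, 0.0419]
tcp_rot: [0.001, 0.723, 0.691, -0.001]
wrist_force: [5.2, -8.7, 1.5]
opening: 0.172
grip_force: 25.0
```

The carriage jumped 3.8 mm in one step, then stopped dead while the force rose to 8.7 N. That is the notch's firm stop, so I ease the push.

Call:
send_rows:
  steps:
    - [[0, -1.5, 0, 0], [-0.1, -2.5, 0, 0], [-0.1, -2.5, 0, 0], [-0.1, -2.5, 0, 0]]

```text
clock: 10.9
tcp_pos: [0.6581, -0.0371, 0.0419]
tcp_rot: [0.001, 0.722, 0.692, 0.0]
wrist_force: [5.3, -3.6, 0.4]
opening: 0.17
grip_force: 25.0
```

Call:
send_rows:
  steps:
    - [[0, 0, 0, 0], [0, 0, 0, 0], [0, 0, 0, 0], [0, 0, 0, 0]]

```text
clock: 11.23
tcp_pos: [0.6581, -0.0371, 0.0419]
tcp_rot: [0.001, 0.722, 0.692, 0.0]
wrist_force: [5.2, -2.3, 0.2]
opening: 0.17
grip_force: 25.0
```

```bash
python3 - <<'E'
from h import *
s,d,p=grab('scene')
cv2.imwrite('pics/c7.png',s[190:350,90:450,::-1].repeat(2,0).repeat(2,1));st=bot.get_state();print(st['tcp_pos'],st['wrist_force'],st['grip_force'])
E
```

```text
[ 0.65812587 -0.03710142  0.04184229] [ 5.11555709 -3.17789889  0.58389687] 24.994958639144897
```

View pics/c7.png

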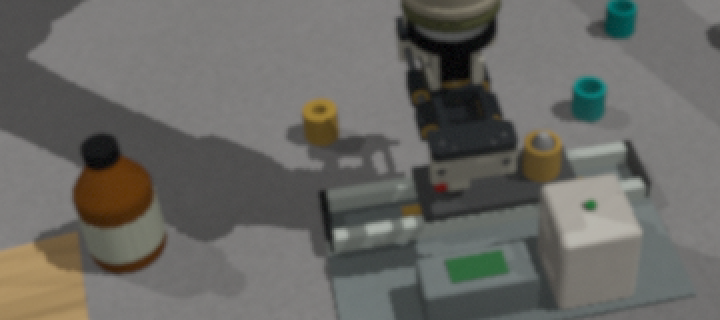

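The sleeve is on the pin at crop (543,155), the gripper holds the handle, and the narrow sleeve stands at (321,122). The carriage has travelled about 52 mm to roughly +10 mm, within the notch's range, and stays put under about 3 N.

```bash
python3 -c "
from bench import bot
print(bot.job_done())"
```

```text
the job is handed in; nothing more can be done
None
```

The wide sleeve is down on the pin and released, and I handed in with the arm still gripping the handle and the carriage at rest against the notch's stop; no verdict came back.

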